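# Roll a round blank into a drilling cradle and bed it on the mark

### The job

Roll the thick oak round along the table, without picking it up, over the low sill of the wooden cradle until it lies on the cradle's scribed mark between sill and sprung stop and between the end cheeks. Then bed it: push it squarely against the sprung stop with a firm but gentle steady push (about 14 N) for about a second, and take the hand away so that it stays lying square on the mark. Do not ram the stop, and leave the other things on the table alone.

Things in the scene. Friction and masses are not known exactly. Their poses are not given: they have to be found in the camera images.
- oak_round: plain light oak cylinder on the table, 50 mm in diameter, 220 mm long, about 0.3 kg (varies), sanded smooth (friction about 0.3). Origin at its centre, 25 mm up; y is its axis; x and z turn as it rolls. Rolls easily and runs on if pushed fast. It starts on the robot's side of the cradle, 130 to 170 mm before the mark, up to 0.1 rad out of square.
- cradle: low oak cradle fixed to the table. Origin on the table top in the middle of the mark: the seated round's centre is at (0, 0, 25 mm) here. x points level along the rolling direction from open side to stop, y along the seated round. End cheeks 18 mm wide, 14 mm high at y = +/-146 mm, x = -48 to 102 mm, bear the mark lines at x = 0. Back rail 46 mm high at x = 78 to 102 mm.
- sill_top (a point): middle of the sill's upper edge, 13 mm before the mark and 3 mm above the table. The sill is 274 mm long (along y): a gentle ramp rises from the table 36 mm before this edge, and beyond the edge it drops steeply to the table top. Between this edge and the stop the round has about 1 mm play either way. Axes as the cradle.
- stop_bar: sprung stop bar 210 mm long with two cork pads, 60 mm either side of its middle. Origin mid pads' front plane, 25 mm up, at x = 26 mm of the cradle; same axes. Gives a few mm on stiff hidden springs and returns. To bed the round keep over 5 N between round and stop for 0.5 s unbroken; over 18 N is ramming. Friction takes 2 to 5 N of the push.
- oak_strip_a: flat oak strip 36 x 170 x 22 mm lying to the right; origin at its underside; leave alone
- oak_strip_b: thin oak strip 24 x 150 x 19 mm lying to the right; origin at its underside; leave alone
- chisel_wide: wide chisel with pale wooden handle, 272 mm long, lying to the right near the robot; origin at its underside; leave alone

How it is judged:
By the outcome, as a careful person would: the job done as asked, in the order asked, and still so for the second after the job is handed in, with the robot touching nothing.
It also fails if it takes over 67 s, if anything falls off the work surface, if the arm or the gripper's body presses on something with over 40 N, if the wrist force passes 120 N, or if a joint passes its speed limit or range.

### The arm

A 7-joint arm with a two-finger parallel gripper is mounted at the origin on a cart in front of the work surface, level with it; the furniture and walls round the work are solid. World frame = base frame: x ahead of the robot, y to its left, z up, the work surface at z = 0. Lengths are in m, angles in rad, forces in N, time in s.
With the tool pointing down it reaches from about 0.4 to 0.9 m from the base axis. Payload 5.5 kg.
Tool frame: the origin (TCP) lies midway between the tips of the shut fingers; the grasp point (between the pads) lies 19 mm behind it (manip.grip_depth is the distance from the TCP to the grasp point, in m); z points along the fingers, x is the direction in which the jaws open and shut, and the axes are right-handed (so a half turn about z gives the same grasp; the last joint's range is limited). The gripper opens to 92 mm and grips with 3 to 60 N. Pads are 19 mm wide; open, the fingers measure 130 mm over their backs; the gripper's body (75 mm by 190 mm) begins 47 mm behind the grasp point.
Start: joints at [1.474, 0.501, -0.427, 1.55, 0.221, 1.138, -0.21], TCP at [0.229, -0.608, 0.227] pointing down, gripper open.
Joint ranges: [-2.88, 2.88], [-0.31, 2.03], [-1.54, 1.56], [0.2, 2.42], [-1.41, 4.55], [0.19, 2.02], [-2.57, 2.57]. Speed limits (rad/s): [2.57, 2.57, 3.14, 3.14, 3.14, 3.14, 3.14].

### API

Orientations are given as a unit quaternion [x, y, z, w].
In Python, from bench import manip, effector, viewer gives the robot as it stands. Calls block until the motion is done:
- manip.move_pose(position, orientation): joint-space move of the TCP to a pose.
- manip.servo_line(position, ori=None, vel=0.15): straight line of the TCP; ori=None keeps the orientation; vel is the mean speed in m/s.
- manip.movej(angles): joint-space move.
- effector.open_jaws() and effector.close(f_grip=None): open the fingers fully, or close them until they stop; f_grip is the grip in N (None keeps the last).
- manip.sleep(seconds).
- manip.solve_ik(position, orientation): joint angles nearest the present ones, or None.
- viewer.get_image(name): name is "side" or "top" or "wrist"; returns the picture (384x512x3 uint8, red, green, blue); there is no depth.
- viewer.get_calibration(name): a dict with "vfov" (degrees; the focal length in pixels is half the picture's height over the tangent of half this angle, whatever the lens; pixels are square), "cx", "cy" (the principal point, pixels), "dist_coeffs" ([k1, k2, p1, p2, k3] as OpenCV has them; the pictures are not rectified), "eye" and "attitude" of the camera in the world. Camera axes: x right, y down, z forward; pixel columns grow to the right and rows downward; lengths in m; the calibration is good to about 2 mm. A picture is of the moment at which its call begins: read the wrist's pose just before it. get_calibration takes no time and is no camera call; for the wrist camera it gives the pose at the moment of the call.
A pose or a line that the arm cannot do raises manip.PlanningError and nothing moves.
- manip.hand_in(): hands the job in, once; it reports no verdict.
Readings, each from a call of its own:
- manip.current_clock(): time.
- manip.current_q(): joint angles.
- manip.current_joint_velocities(): joint speeds.
- manip.current_tau(): joint torques, N m.
- manip.current_tool_pos(): TCP position.
- manip.current_tcp_rot(): TCP orientation.
- manip.current_force(): force on the tool from outside, world axes, zero at the start.
- manip.current_wrist_torque(): the same for the moment, N m.
- manip.current_finger_gap(): finger opening in m.
Only numpy, scipy, OpenCV 4.12 (cv2) and the standard library are available. Lean on these libraries where they do the work, as an engineer would, in place of code of your own. Each camera call takes 0.05 s, during which the arm holds its last target.

## Working session

There is one attempt and no reset: what is moved stays moved. The work goes in short steps, each a Python script; the robot and the scene stay as the last script left them, time stands still between calls to the robot, and variables do not carry over. Pictures are saved under pics/ and viewed, and the job is handed in when it is done.

```bash
ls; mkdir -p pics; python3 - <<'E'
from bench import manip, effector, viewer
import cv2
for n in ["side","top","wrist"]:
    c=viewer.get_calibration(n); print(n,c)
    cv2.imwrite(f"pics/{n}0.png",viewer.get_image(n)[:,:,::-1])
print(manip.current_clock(),manip.current_tcp_rot(),manip.current_force(),manip.current_finger_gap())
E
```

```text
pics
side {'vfov': 53.80943783765718, 'cx': 253.90463231447245, 'cy': 189.53682475933664, 'dist_coeffs': array([-0.11019001,  0.        ,  0.        ,  0.        ,  0.        ]), 'eye': array([0.3580246 , 0.68816709, 0.61846579]), 'attitude': array([-0.11550655,  0.88233139, -0.45363078,  0.04866897])}
top {'vfov': 49.55720456434021, 'cx': 254.52074035152452, 'cy': 197.9945169614908, 'dist_coeffs': array([-0.08129741,  0.        ,  0.        ,  0.        ,  0.        ]), 'eye': array([ 0.43923935, -0.06733377,  0.96209484]), 'attitude': array([-0.70147638,  0.70935532, -0.04350936,  0.0534121 ])}
wrist {'vfov': 58.07182668368629, 'cx': 253.7829105958579, 'cy': 188.46277183165674, 'dist_coeffs': array([-0.01610318,  0.        ,  0.        ,  0.        ,  0.        ]), 'eye': array([ 0.29786405, -0.58262542,  0.38417438]), 'attitude': array([ 0.81418836, -0.56429083, -0.07835553,  0.11195347])}
0.15 [ 8.22236675e-01 -5.69145238e-01 -5.94873883e-04 -4.40674855e-04] [-0.52400027 -0.42883222  0.04359186] 0.0921698980137301
```

View pics/top0.png

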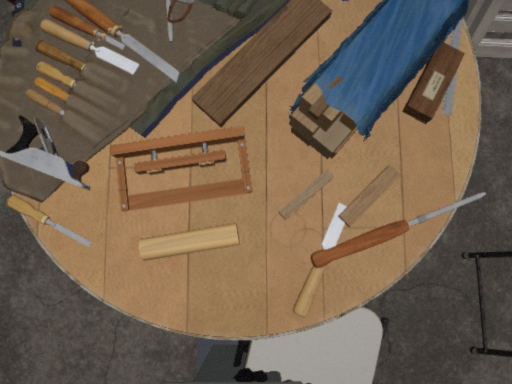

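View pics/side0.png

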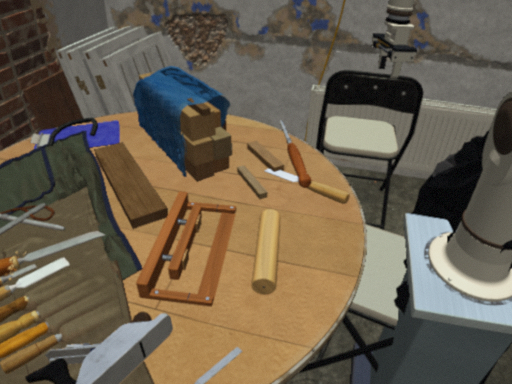

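The top view shows the cradle around (182,168) and the round from (140,249) to (238,235). The side view shows the same, and both are clear of the other items. I'll zoom in for corner pixels.

```bash
cat > h.py <<'E'
import numpy as np, cv2
from bench import manip, effector, viewer
from scipy.spatial.transform import Rotation as R
def cam(n,c=None):
    c=c or viewer.get_calibration(n)
    f=192/np.tan(np.radians(c['vfov'])/2)
    K=np.array([[f,0,c['cx']],[0,f,c['cy']],[0,0,1]])
    return K,c['dist_coeffs'],R.from_quat(c['attitude']).as_matrix(),c['eye']
def unproj(cm,uv,z):
    K,d,A,e=cm
    p=cv2.undistortPoints(np.array(uv,float).reshape(-1,1,2),K,d).reshape(-1,2)
    r=np.c_[p,np.ones(len(p))]@A.T
    return e+r*((z-e[2])/r[:,2])[:,None]
def proj(cm,P):
    K,d,A,e=cm
    rv=cv2.Rodrigues(A.T)[0]
    return cv2.projectPoints(np.array(P,float).reshape(-1,1,3),rv,-A.T@e,K,d)[0].reshape(-1,2)
E
python3 - <<'E'
import cv2
a=cv2.imread('pics/top0.png')[120:270,105:255]
cv2.imwrite('pics/topz.png',cv2.resize(a,(600,600),interpolation=cv2.INTER_CUBIC))
a=cv2.imread('pics/side0.png')[185:310,130:290]
cv2.imwrite('pics/sidez.png',cv2.resize(a,(768,600),interpolation=cv2.INTER_CUBIC))
E
```

```text
(no output)
```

View pics/topz.png

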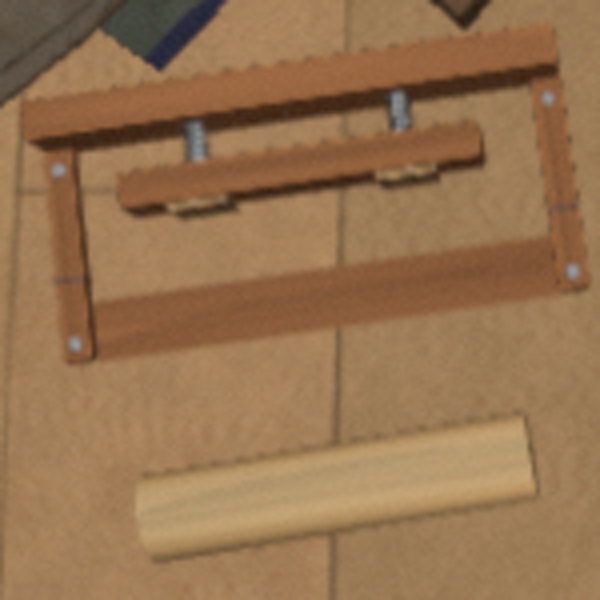

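View pics/sidez.png

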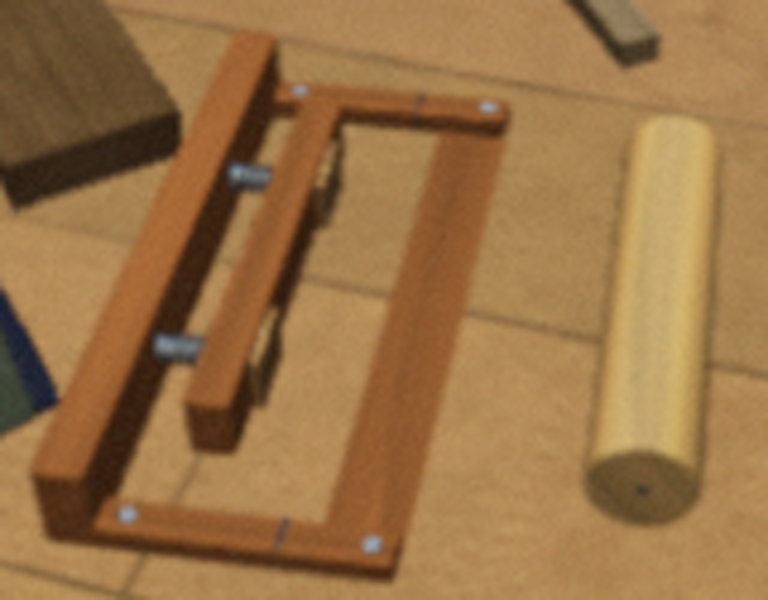

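```bash
cat > fit.py <<'E'
from h import *
from scipy.optimize import least_squares
T=cam("top");S=cam("side")
tz=lambda p:((np.array(p,float)+.5)/4-.5)+[105,120]
sz=lambda p:((np.array(p,float)+.5)/4.8-.5)+[130,185]
m=[[0,.146,.014],[0,-.146,.014],[-.048,.146,.014],[-.048,-.146,.014]]
ut=tz([[71,280],[564,206],[81,359],[574,288]]); us=sz([[281,533],[420,104],[402,549],[507,112]])
def place(p,P):
    c,s=np.cos(p[2]),np.sin(p[2]); P=np.array(P)
    return np.c_[p[0]+c*P[:,0]-s*P[:,1],p[1]+s*P[:,0]+c*P[:,1],P[:,2]]
def f(p,w=(1,1)):
    P=place(p,m); return np.r_[w[0]*(proj(T,P)-ut).ravel(),w[1]*(proj(S,P)-us).ravel()]
for w in [(1,1),(1,0),(0,1)]:
    r=least_squares(f,[.6,.1,0],args=(w,)); print(w,r.x,np.round(f(r.x),2))
# round
top=unproj(T,tz([[137,482],[524,414],[155,560],[537,494]]),.025); print(top)
print('end',unproj(S,sz([[643,490]]),.025))
# cylinder hull fit
th=np.linspace(0,2*np.pi,60)
def rims(p):
    return place(p,np.vstack([np.c_[.025*np.cos(th),np.full(60,s*.11),.025+.025*np.sin(th)] for s in(1,-1)]))
lines=[(T,tz([[180,474],[480,421]])),(T,tz([[200,552],[490,501]])),(S,sz([[632,180],[604,400]])),(S,sz([[715,180],[704,400]]))]
def g(p,w=(1,1)):
    out=[]
    for C,L in lines:
        k=w[0] if C is T else w[1]
        h=cv2.convexHull(proj(C,rims(p)).astype(np.float32))
        out+= [k*cv2.pointPolygonTest(h,tuple(map(float,q)),True) for q in L]
    e=proj(S,place(p,[[0,.11,.025]]))-sz([[643,490]])
    h=cv2.convexHull(proj(T,rims(p)).astype(np.float32))
    out.append(w[0]*cv2.pointPolygonTest(h,tuple(map(float,tz([531,455]))),True))
    return np.r_[out,w[1]*e.ravel()]
for w in [(1,1),(1,.05),(.05,1)]:
    q=least_squares(g,[.43,.13,0.1],args=(w,),diff_step=1e-3); print('round',w,q.x,np.round(g(q.x),2))
E
python3 fit.py
```

```text
(1, 1) [0.61164481 0.11006979 0.13647625] [-0.27  0.82 -0.03  0.83 -0.69  1.28  0.44  0.53 -0.12 -0.06 -0.81 -0.85
 -1.52 -0.66 -0.56 -0.91]
(1, 0) [0.61370085 0.10973592 0.13417836] [-0.12 -0.19  0.13  0.1  -0.58  0.26  0.56 -0.2  -1.18 -0.43 -1.4  -1.05
 -2.63 -0.99 -1.17 -1.09]
(0, 1) [0.60945548 0.11112474 0.13546916] [-0.75  1.69 -0.47  1.82 -1.19  2.16 -0.02  1.54  0.64  0.59 -0.09 -0.46
 -0.72  0.01  0.19 -0.5 ]
[[ 0.4753983   0.20851     0.025     ]
 [ 0.51191195 -0.01158225  0.025     ]
 [ 0.43145936  0.19720985  0.025     ]
 [ 0.46685121 -0.01867945  0.025     ]]
end [[0.45114877 0.20160138 0.025     ]]
round (1, 1) [0.46942352 0.09362373 0.16444178] [ 0.06 -0.01  2.04  2.12  2.85  2.44  0.72  0.66  0.17 -0.19  0.18]
round (1, 0.05) [0.45932689 0.09161251 0.3155874 ] [-1.006e+01  1.310e+00  1.001e+01  1.170e+00  4.160e+00 -6.640e+00
 -4.500e-01  9.780e+00  1.000e-02  1.331e+01  6.000e-01]
round (0.05, 1) [0.45579703 0.09117162 0.00498309] [  0.26 -11.97   2.39   8.06  -8.12   0.92   8.28   3.05  -3.3   -1.95
  -0.58]
```

```bash
cat >> h.py <<'E'
C0=np.array([.612,.110]); YAW=.1345
def quat(yaw=YAW):
    s,c=np.sin(yaw),np.cos(yaw)
    x=np.array([s,-c,0]);z=np.array([0,0,-1.]);y=np.cross(z,x)
    return R.from_matrix(np.c_[x,y,z]).as_quat()
def W(xp,yp,z,yaw=YAW,C=C0):
    s,c=np.sin(yaw),np.cos(yaw)
    return np.array([C[0]+c*xp-s*yp,C[1]+s*xp+c*yp,z])
E
python3 - <<'E'
from h import *
q=quat()
for p in [W(-.2,.003,.22),W(-.2,.003,.012),W(-.03,.003,.012)]: print(p,manip.solve_ik(p,q))
manip.move_pose(W(-.2,.003,.22),q)
print(manip.current_clock(),manip.current_tool_pos(),manip.current_force())
c=viewer.get_calibration("wrist"); im=viewer.get_image("wrist")
np.save('wc.npy',c,allow_pickle=True)
cv2.imwrite("pics/w1.png",im[:,:,::-1]);cv2.imwrite("pics/w1b.png",cv2.resize(im[:,:,::-1],(800,600),interpolation=cv2.INTER_CUBIC))
E
```

```text
[0.41340401 0.08615394 0.22      ] [ 0.9931772   0.38128333 -1.46788558  2.07765197  0.43673778  1.06558598
 -2.12530287]
[0.41340401 0.08615394 0.012     ] [ 0.31565083  0.55276512 -0.68168853  2.23109416  0.66474243  0.56607006
 -2.30944762]
[0.58186866 0.10895006 0.012     ] [ 0.23506422  0.74585947 -0.62315519  1.82341497  0.60438951  0.77109714
 -2.14678088]
2.6917 [0.41378243 0.08555949 0.21999826] [ 0.70810721 -0.04919547  0.05025709]
```

View pics/w1b.png

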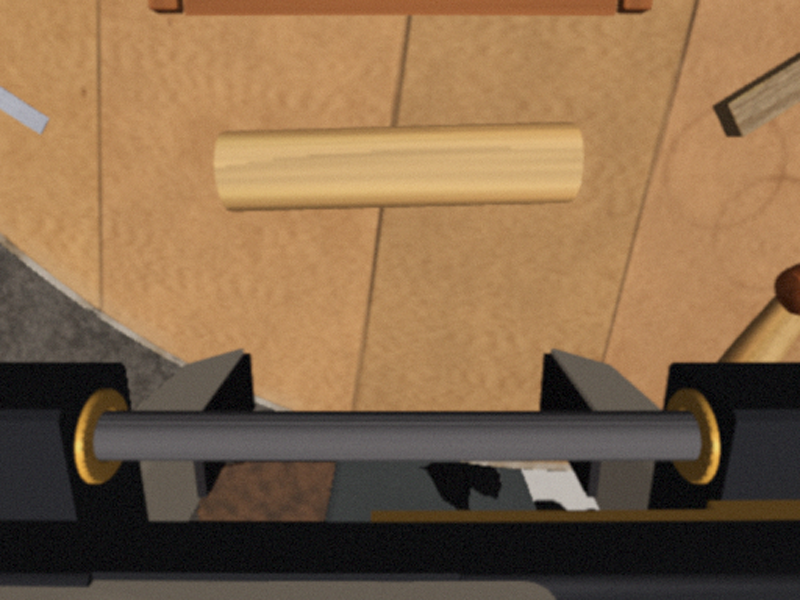

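The wrist view shows the cradle's sill front edge level at y≈14 (800x600 scale, x 185–617). The round spans (215,170) to (582,162), slightly rotated. Now to compute.

```bash
python3 - <<'E'
from h import *
c=np.load('wc.npy',allow_pickle=True).item();w=cam('w',c);print(R.from_quat(c['attitude']).as_matrix()[:,2])
f=lambda p:(np.array(p,float)+.5)*.64-.5
e=unproj(w,f([[185,14],[617,14]]),0.0);print(e, np.arctan2(-(e[0]-e[1])[0],(e[0]-e[1])[1]))
r=unproj(w,f([[220,132],[580,123],[228,211],[580,202]]),.025)
L=(r[0]+r[2])/2;Q=(r[1]+r[3])/2;d=L-Q;print(L,Q,np.arctan2(-d[0],d[1]),np.linalg.norm(d))
def loc(p):
    s,cc=np.sin(YAW),np.cos(YAW);d=p[:2]-C0;return cc*d[0]+s*d[1],-s*d[0]+cc*d[1]
print([loc(p) for p in (e[0],e[1],L,Q)])
E
```

```text
[-0.26825349 -0.03601023 -0.96267509]
[[ 0.54834715  0.23935319  0.        ]
 [ 0.58466853 -0.03409675  0.        ]] 0.13205345579325822
[0.45473587 0.20207552 0.025     ] [ 0.49019859 -0.02256991  0.025     ] 0.1565688148720903 0.22742729400150655
[(np.float64(-0.04573237527742276), np.float64(0.1367204557568835)), (np.float64(-0.046407257762404286), np.float64(-0.1391303286272944)), (np.float64(-0.14349694304453214), np.float64(0.11233224719216921)), (np.float64(-0.1384782995933204), np.float64(-0.11503966680504661))]
```

```bash
sed -i 's/^C0=.*/C0=np.array([.614,.110]); YAW=.133/' h.py; sed -n '/^C0/p' h.py; python3 - <<'E'
from h import *
q=quat()
manip.move_pose(W(-.212,0,.10),q)
manip.servo_line(W(-.212,0,.013),q,vel=.08)
print(manip.current_clock(),manip.current_tool_pos(),manip.current_force())
manip.servo_line(W(-.182,0,.013),q,vel=.03)
for i in range(3): print(manip.current_clock(),manip.current_tool_pos(),manip.current_force())
cv2.imwrite("pics/s2.png",cv2.resize(viewer.get_image("side")[165:325,130:330,::-1],(750,600),interpolation=cv2.INTER_CUBIC))
E
```

```text
C0=np.array([.614,.110]); YAW=.133
4.5333 [0.40422299 0.08199129 0.01333174] [0.03166334 0.14402294 0.81677215]
5.6833 [0.43329087 0.08581737 0.0129383 ] [-0.32596459 -0.667212    0.16246771]
5.6833 [0.43329087 0.08581737 0.0129383 ] [-0.32596459 -0.667212    0.16246771]
5.6833 [0.43329087 0.08581737 0.0129383 ] [-0.32596459 -0.667212    0.16246771]
```

View pics/s2.png

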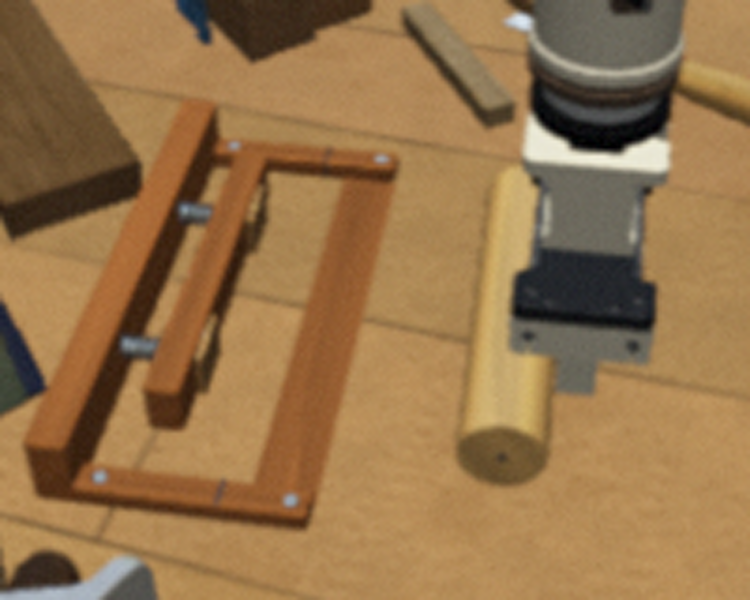

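The fingers are just behind the round, with no contact yet. Next is a slow push onto the ramp.

```bash
python3 - <<'E'
from h import *
q=quat()
manip.servo_line(W(-.066,0,.013),q,vel=.025)
for i in range(3): print(manip.current_clock(),manip.current_tool_pos(),manip.current_force()); manip.sleep(.15)
cv2.imwrite("pics/s3.png",cv2.resize(viewer.get_image("side")[165:325,130:330,::-1],(750,600),interpolation=cv2.INTER_CUBIC))
cv2.imwrite("pics/w3.png",viewer.get_image("wrist")[:,:,::-1])
E
```

```text
10.525 [0.54854532 0.10121754 0.01300375] [-1.42400951  0.17283263  0.5764706 ]
10.675 [0.54854645 0.10121951 0.0129886 ] [-1.05114403 -0.24503126 -0.22719415]
10.825 [0.54855612 0.10123965 0.01300987] [-0.30599265 -0.3408128   1.18582596]
```

View pics/s3.png

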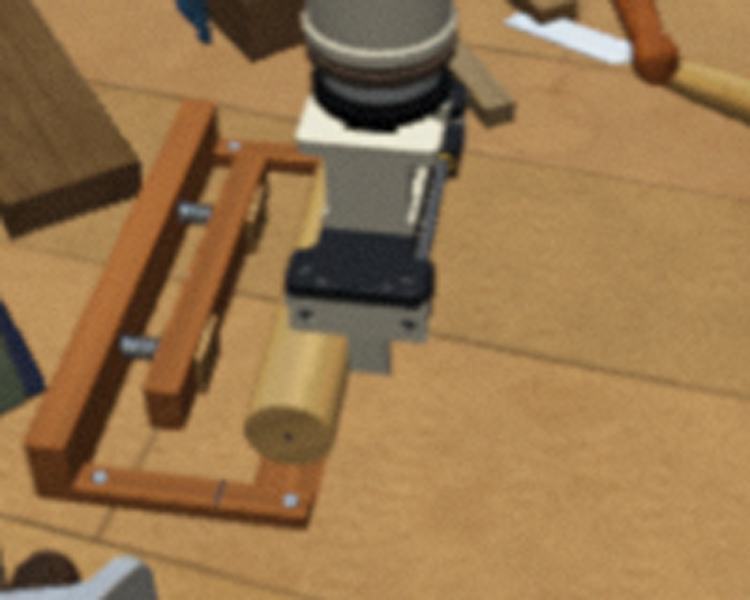

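View pics/w3.png

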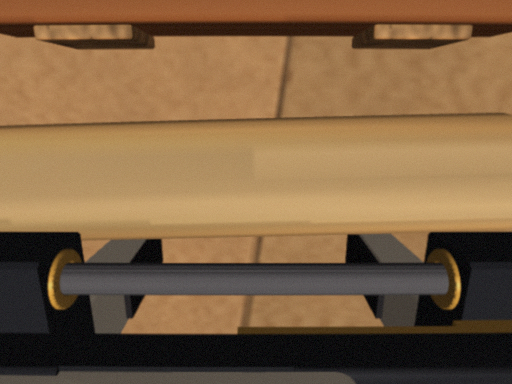

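The round is on the ramp, its right end about 0.025 rad ahead: upper edge (0,127) to (510,113) in the wrist view, with the pads level. I'll keep going slowly in small steps.

```bash
python3 - <<'E'
from h import *
q=quat()
for x in (-.061,-.057,-.053,-.050):
    manip.servo_line(W(x,0,.013),q,vel=.012)
    print(x,round(manip.current_clock(),2),manip.current_force().round(2),manip.current_wrist_torque().round(2))
cv2.imwrite("pics/s4.png",cv2.resize(viewer.get_image("side")[165:325,130:330,::-1],(750,600),interpolation=cv2.INTER_CUBIC))
cv2.imwrite("pics/w4.png",viewer.get_image("wrist")[:,:,::-1])
E
```

```text
-0.061 11.64 [-0.15 -0.38 -0.25] [ 0.02  0.03 -0.06]
-0.057 12.12 [-0.6   0.3  -0.06] [ 0.01  0.05 -0.01]
-0.053 12.61 [-0.27  0.53 -0.43] [0.04 0.07 0.03]
-0.05 13.01 [-1.15  0.46 -0.58] [-0.01  0.04 -0.04]
```

View pics/s4.png

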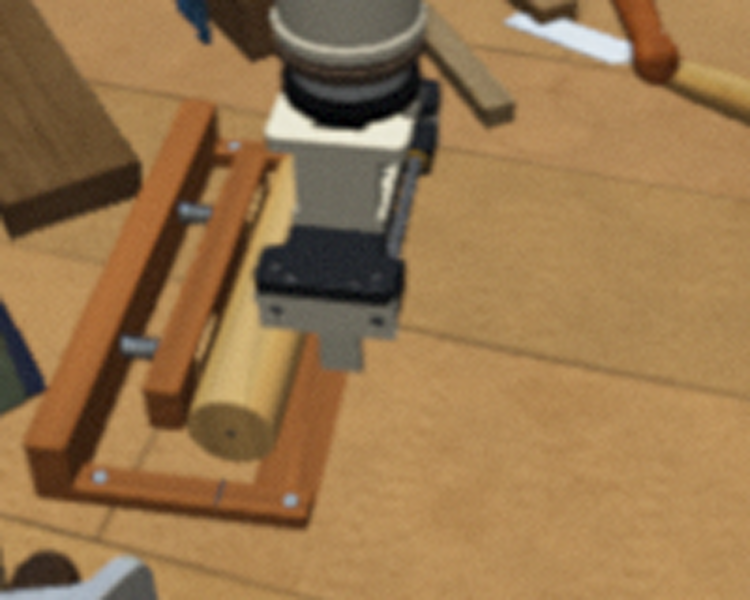

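View pics/w4.png

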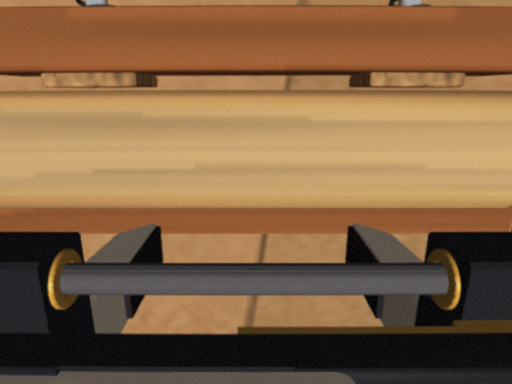

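The round dropped over the sill and now lies square between the sill and the pads (wrist view edges at y≈91 and 208, level). Next I advance to contact under force feedback and bed it.

```bash
python3 - <<'E'
from h import *
q=quat(); u=np.array([np.cos(YAW),np.sin(YAW),0])
def F(n=6):
    v=[]
    for _ in range(n): v.append(manip.current_force()); manip.sleep(.012)
    return -np.mean(v,0)@u
b=F(8); print('bias',b)
x=-.050
while x<-.025:
    f=F(4)-b
    print(round(x*1e3,2),round(manip.current_clock(),2),round(f,2))
    if f>2.5: break
    x+=.001 if x<-.042 else .0005
    manip.servo_line(W(x,0,.013),q,vel=.01)
print(manip.current_tool_pos(),manip.current_wrist_torque())
np.save('st.npy',[x,b])
E
```

```text
bias 0.029349928395792167
-50.0 13.21 -0.43
-49.0 13.49 0.08
-48.0 13.78 -0.01
-47.0 14.06 0.29
-46.0 14.34 -0.08
-45.0 14.62 0.39
-44.0 14.91 -0.23
-43.0 15.19 0.13
-42.0 15.47 -0.01
-41.5 15.76 -0.12
-41.0 16.04 0.38
-40.5 16.32 0.06
-40.0 16.61 0.17
-39.5 16.89 0.47
-39.0 17.18 0.19
-38.5 17.46 0.26
-38.0 17.74 0.06
-37.5 18.02 -0.35
-37.0 18.31 0.11
-36.5 18.59 0.2
-36.0 18.88 0.02
-35.5 19.16 1.29
-35.0 19.44 2.45
-34.5 19.73 5.79
[0.57901404 0.10539494 0.01280771] [-0.14882219  1.07413966  0.09187408]
```

```bash
python3 - <<'E'
from h import *
q=quat(); u=np.array([np.cos(YAW),np.sin(YAW),0])
def F(n=6):
    v=[]
    for _ in range(n): v.append(manip.current_force()); manip.sleep(.012)
    return -np.mean(v,0)@u
x,b=np.load('st.npy'); t=None
for i in range(30):
    f=F(4)-b; now=manip.current_clock()
    print(round(x*1e3,2),round(now,2),round(f,2),manip.current_wrist_torque().round(2))
    if f>12.7 and t is None: t=now
    if t and now-t>1.3: break
    if f<13.3 : x+=.0002 if f<12.3 else .0001
    elif f>15: x-=.0001
    else: manip.sleep(.1); continue
    manip.servo_line(W(x,0,.013),q,vel=.01)
np.save('st.npy',[x,b])
cv2.imwrite("pics/w5.png",viewer.get_image("wrist")[:,:,::-1])
E
```

```text
-34.5 19.76 5.2 [-0.18  1.09  0.05]
-34.3 20.04 5.3 [-0.15  1.12  0.07]
-34.1 20.32 5.56 [-0.11  1.2   0.07]
-33.9 20.61 6.4 [-0.16  1.25  0.02]
-33.7 20.89 6.24 [-0.21  1.38  0.04]
-33.5 21.18 6.64 [-0.2   1.46  0.04]
-33.3 21.46 7.4 [-0.19  1.45  0.05]
-33.1 21.74 7.44 [-0.22  1.58  0.02]
-32.9 22.02 7.64 [-0.28  1.64  0.05]
-32.7 22.31 7.94 [-0.22  1.62  0.09]
-32.5 22.59 8.46 [-0.28  1.71  0.01]
-32.3 22.88 8.81 [-0.3   1.81  0.04]
-32.1 23.16 9.36 [-0.3   1.92  0.05]
-31.9 23.44 9.35 [-0.32  1.94 -0.  ]
-31.7 23.73 9.86 [-0.31  2.04 -0.01]
-31.5 24.01 9.95 [-0.3   2.12  0.02]
-31.3 24.29 10.07 [-0.32  2.16  0.02]
-31.1 24.57 10.51 [-0.38  2.24  0.02]
-30.9 24.86 11.22 [-0.37  2.29  0.01]
-30.7 25.14 11.37 [-0.4   2.43  0.  ]
-30.5 25.43 11.78 [-0.34  2.48 -0.04]
-30.3 25.71 11.93 [-0.38  2.52 -0.04]
-30.1 25.99 12.31 [-0.4   2.62  0.01]
-30.0 26.27 12.67 [-0.38  2.62  0.01]
-29.9 26.56 12.33 [-0.41  2.63 -0.01]
-29.8 26.84 13.02 [-0.39  2.7  -0.02]
-29.7 27.12 13.19 [-0.39  2.69 -0.06]
-29.6 27.41 13.37 [-0.43  2.74 -0.06]
-29.6 27.54 13.15 [-0.42  2.78 -0.04]
-29.5 27.82 13.73 [-0.46  2.77 -0.06]
```

View pics/w5.png

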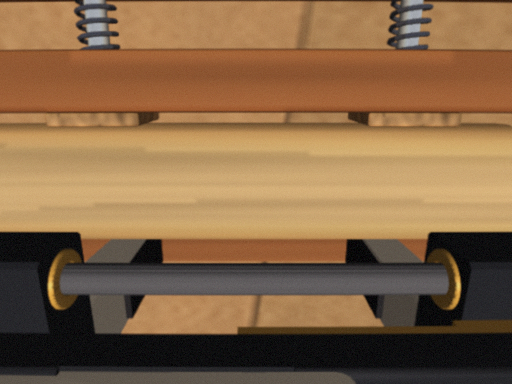

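Springs are evenly compressed, both pads touch, and the round is square at about 13.7 N. I'll hold for a second, then ease off slowly.

```bash
python3 - <<'E'
from h import *
q=quat(); u=np.array([np.cos(YAW),np.sin(YAW),0])
def F(n=6):
    v=[]
    for _ in range(n): v.append(manip.current_force()); manip.sleep(.012)
    return -np.mean(v,0)@u
x,b=np.load('st.npy')
for i in range(9):
    print(round(manip.current_clock(),2),round(F(6)-b,2)); manip.sleep(.05)
manip.servo_line(W(-.037,0,.013),q,vel=.0035)
print(round(manip.current_clock(),2),F(6)-b)
manip.servo_line(W(-.050,0,.013),q,vel=.01)
print(round(manip.current_clock(),2),F(6)-b)
cv2.imwrite("pics/w6.png",viewer.get_image("wrist")[:,:,::-1])
E
```

```text
27.98 13.31
28.07 13.19
28.18 13.34
28.27 13.49
28.38 13.44
28.48 13.42
28.57 13.31
28.68 13.5
28.77 13.35
31.17 0.18449911641240183
32.67 -0.07532543370572818
```

View pics/w6.png

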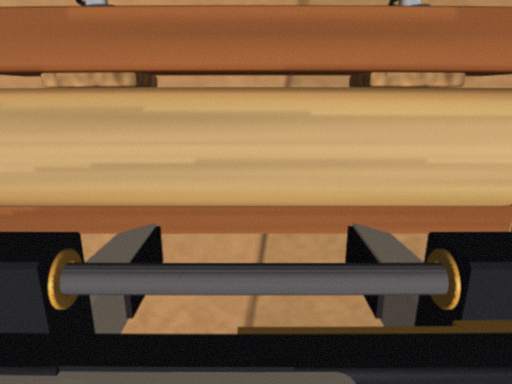

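The round stayed in, square and against the pads. Backing off and lifting for a final check.

```bash
python3 - <<'E'
from h import *
q=quat()
manip.servo_line(W(-.08,0,.013),q,vel=.05)
manip.servo_line(W(-.10,0,.20),q,vel=.1)
print(round(manip.current_clock(),2),manip.current_force())
im=viewer.get_image("wrist");print(viewer.get_calibration("wrist")['eye'])
np.save('wc2.npy',viewer.get_calibration("wrist"),allow_pickle=True)
cv2.imwrite("pics/w7.png",cv2.resize(im[:,:,::-1],(800,600),interpolation=cv2.INTER_CUBIC))
cv2.imwrite("pics/s7.png",viewer.get_image("side")[:,:,::-1])
E
```

```text
35.55 [ 0.33544718  0.45932182 -0.28420142]
[0.58797066 0.10614652 0.357919  ]
```

View pics/w7.png

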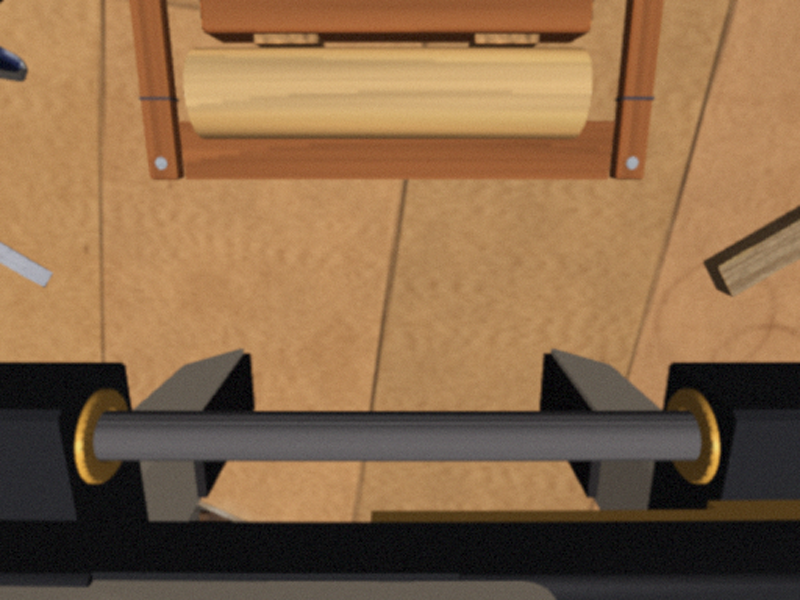

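View pics/s7.png

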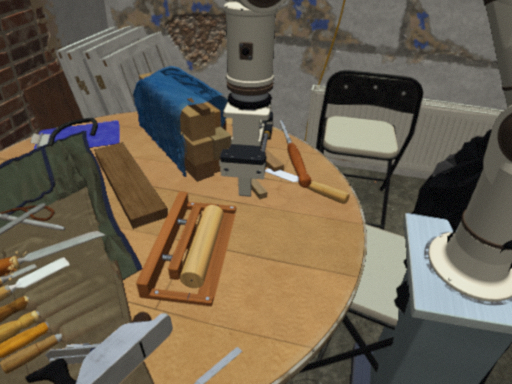

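The wrist view shows the round at (185–590, 48–138). Its edges are level, it is centred between the cheeks and the mark lines at y≈98 line up with its axis. The side view shows nothing else disturbed, and the hand is clear.

```bash
python3 - <<'E'
from h import *
print(manip.current_clock(),manip.hand_in())
E
```

```text
the job is handed in; nothing more can be done
35.65 None
```

The oak round is bedded in the cradle and handed in at 35.65 s, inside the 67 s limit; no verdict was reported.

- **Rolling:** I rolled it up the ramp and over the sill with the two open fingers, without picking it up. It was about 0.025 rad out of square on the ramp and came square once it dropped in behind the sill.
- **Bedding:** I stepped the push up slowly against the sprung stop and held it at about 13.0–13.7 N for around 2 s. I then eased off slowly and lifted the hand clear.
- **Last checks:**
  - The round lies level and square by eye, on the mark lines, between sill and pads and roughly centred between the cheeks.
  - Wrist force read about zero with the hand clear, and the strips and chisel looked undisturbed.
- **Disagreements:** The top and side cameras put the cradle about 4 mm apart along the rolling direction. The wrist view put the sill about 3 mm off my first estimate. I found the contact by force instead, so neither affected the bedding.
- **Not measured:** The force of the round reaching the stop as it dropped off the sill was not measured; I kept the hand slow there.

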